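Set a token's brass centre with the spring punch

TASK

Drive the brass centre flush into the red token with the bench spring punch: draw its black knob up until you feel the catch take hold and let go of it with the striker staying up, then push the token nest by its black tab fully home against its stop, then press the red trip paddle so that the punch fires. Draw and push gently, by feel: do not haul the striker or ram the nest hard against its stop, never let the striker snap down before the nest is home, and leave everything else on the cart where it is.

Things in the scene. Friction and masses are not known exactly. Their poses are not given: they have to be found in the camera images.
- machine: bench spring punch, dark teal, fixed. Origin: on the vertical punch axis at the underside of its base. Base 140 mm (x) by 235 mm (y: -130 to +105), 20 mm high; column 52 x 40 mm, 190 mm high, at y = -88 mm; barrel 48 mm across on the punch axis, 90 to 188 mm high. The nest slides along its y; the trip bracket and paddle stand out from the barrel on its +x side, the bracket up to 169 mm high.
- knob (a point): centre of the striker's black knurled knob, an upright cylinder of 28 mm diameter and 34 mm height on the punch axis above the barrel; 216 mm above the table when the striker is down, and it rises with it. Below the knob there is 11 mm of free stem down to the barrel when the striker is down.
- striker (a joint): how far the striker is drawn up, m: 0 = down. Spring and weight pull it down with 9.5 N at 0, 14.3 N at 0.040; the catch adds 1 to 3 N just before it takes hold. It takes hold at a draw set anew each time, 0.020 to 0.041; 1 mm further a rubber buffer ends the draw: the pull rises by 20 N/mm (load it with 30 N at most). Eased down it then rests on the catch; let go earlier it snaps down.
- paddle (a point): centre of the top face of the red trip paddle, a flat pad 28 mm (x) by 30 mm (y), 5 mm thick, 90 mm from the punch axis on the machine's +x side, about 105 mm above the table (up to 10 mm more or less, with its bracket). It is the end of a lever that hinges 50 mm nearer to the punch axis.
- sear (a joint): angle of the trip lever, rad: 0 = at rest, grows as the paddle is pressed down, to 0.32 at most (16 mm at the paddle). With the striker held by the catch a press of about 3 to 6 N over 8 to 14 mm releases it; a spring brings the paddle back up.
- tab (a point): centre of the outer face (the one towards the machine's +y) of the black push tab of the nest: an upright plate 44 mm (x) by 8 mm (y), from 24 to 64 mm above the table; its centre is 44 mm above the table. 169 mm from the punch axis along the machine's +y with the nest fully out, 109 mm with it home.
- nest (a joint): how far the aluminium nest (0.25 kg, on rails) with the token is pushed in along the machine's -y, m: 0 = fully out, 0.060 = home on its rubber stop (orange block behind the punch axis, 12 N/mm; load it with 30 N at most), the token then on the punch axis. It slides with 2 to 3 N and stays where left. With the striker down the proud brass centre runs against the punch nose and bars the way.
- slug (a joint): how far the brass centre (18 mm across) has been driven into the red token (40 mm across) that sits in the nest, m: 0 = standing 4 mm proud, 0.004 = flush. It is a tight fit (28 N): only the punch drives it.
- token_tin: open steel tin, 96 mm across, 55 mm high, holding tokens, loose; origin at the centre of its underside. Leave alone.
- token0: finished red token with a brass centre, 40 mm across, 6 mm thick, loose on the cart; origin at the centre of its underside. Leave alone.
- gem_green: green glass gem, 27 mm across, 11 mm high, loose; origin under its centre. Leave alone.
- gem_amber: amber glass gem, 27 mm across, 11 mm high, loose; origin under its centre. Leave alone.
- gem_clear: pale blue glass gem, 27 mm across, 11 mm high, loose; origin under its centre. Leave alone.
- mallet: small croquet mallet, red wooden head 75 mm long and 38 mm across, light handle 215 mm long, lying on the cart; origin under the head. Leave alone.
- die0: white die of 18 mm in the bamboo dice tray, loose; origin at the centre of its underside. Leave alone.
- die1: red die of 18 mm in the bamboo dice tray, loose; origin at the centre of its underside. Leave alone.

How it is judged:
On the way, in this order (a step that is already met when the one before it is completed fails the run):
1. the striker stays up on its catch with the fingers off it (value of joint striker above 0.017 m and contact force between the fingers and anything else below 0.5 N and not (velocity of joint striker below -0.03 m/s)), for 0.3 s.
2. the nest is fully home with the striker still up (value of joint nest above 0.0585 m and value of joint striker above 0.017 m), for 0.2 s.
3. the punch has fired and driven the brass centre in (value of joint slug above 0.003 m and value of joint striker below 0.004 m), for 0.2 s.
At the end, for the whole second after the job is handed in: the brass centre is driven to within 1 mm of flush, the striker is down at rest on it (within 4 mm of its lowest), the nest is home (within 1.5 mm) and the trip paddle is back up (all of step 3 and value of joint nest above 0.0585 m and value of joint sear below 0.05 rad and not (velocity of joint striker above 0.02 m/s) and not (velocity of joint striker below -0.02 m/s)); the robot touches nothing.
It fails at once if the striker was hauled against the end of its draw with more than 30 N (contact force between draw_stop_c0 and anything else above 30 N).
It fails at once if the nest was rammed against its stop with more than 30 N (contact force between nest_stop_c0 and anything else above 30 N).
It fails at once if the striker snapped down (faster than 0.5 m/s) before the nest was home (velocity of joint striker below -0.5 m/s and value of joint nest below 0.0575 m).
It fails at once if a bystander (tin, finished token, gem, mallet or die) was moved more than 25 mm (distance of any of token_tin, token0, gem_green, gem_amber, gem_clear, mallet, die0, die1 from where it was at the start of the episode above 0.025 m).
It also fails if it takes over 58 s, if anything falls off the work surface, if the arm or the gripper's body presses on something with over 40 N, if the wrist force passes 120 N, or if a joint passes its speed limit or range.

ROBOT

A 6-joint arm with a two-finger parallel gripper is mounted at the origin on the work surface. World frame = base frame: x ahead of the robot, y to its left, z up, the work surface at z = 0. Lengths are in m, angles in rad, forces in N, time in s.
With the tool pointing down it reaches from about 0.375 to 0.9 m from the base axis. Payload 3.1 kg.
Tool frame: the origin (TCP) lies at the centre of the arm's flange, where the gripper is bolted on; the fingertips stand tip_reach ahead of it and the grasp point (between the pads) lies 164 mm ahead of it (tip_reach is the distance from the TCP to the fingertips, in m); z points along the fingers, y is the direction in which the jaws open and shut (so a half turn about z gives the same grasp; the last joint's range is limited). The gripper opens to 87 mm and grips with 3 to 60 N. Pads are 19 mm wide; open, the fingers measure 117 mm over their backs; the gripper's body (75 mm by 190 mm) begins 51 mm behind the grasp point.
Start: joints at [-1.365, 0.527, 1.433, -0, 1.181, -0.178], TCP at [0.235, -0.579, 0.405] pointing down, gripper open.
Joint ranges: [-3.08, 3.08], [-0.75, 2.2], [0.22, 2.44], [-1.43, 4.57], [0, 2.65], [-2.85, 2.85]. Speed limits (rad/s): [2.79, 2.79, 3.14, 3.14, 3.14, 3.14].

INTERFACE

Orientations are given as a unit quaternion [x, y, z, w].
In Python, from rig import get_obs, camera, hand_in, tip_reach gives the robot as it stands. The module is installed in compiled form; this text tells all that it offers.
- The arm moves only by the tool servo_tool, never from a script. Its argument "steps" is one flat list of numbers, 5 for each row, row after row: the finger opening in m, from 0 to 0.087, then the shift along the tool's x, y, z in m, then the turn about the tool's z in rad. A call has 1 to 12 rows; each row is the pose to reach, as a shift and turn from the pose commanded when the call began, along the tool's axes at that moment; what a row does not reach only later rows make up. A row lasts 1/8 s, in which the tool goes at most 62.5 mm and 10.7 degrees, less where a joint would pass 70% of its speed; a pose out of reach is approached as far as the arm can. A call with a gripper value outside its range is refused whole. The fingers move at their own pace and stop on an object; "force" is the grip in N (left out, the last holds). Time passes only in rows, so rows that repeat a pose let the fingers close. It gives the time, the measured TCP pose, the force and the opening at its end, in the units of the state.
- get_obs(): the state, without advancing time (a new reading comes with each control period).
- camera(name): name is "scene" or "top" or "wrist"; returns a dict with "pixels" (384x512x3 uint8, blue, green, red), "vertical_fov" (degrees; the focal length in pixels is half the picture's height over the tangent of half this angle, whatever the lens; pixels are square), "cx", "cy" (the principal point, pixels), "D" ([k1, k2, p1, p2, k3] as OpenCV has them; the pictures are not rectified), "T" (4x4, takes a point from camera to world coordinates). Camera axes: x right, y up, looking along -z (the intrinsics and any distortion apply to the point x, -y, -z); pixel columns grow to the right and rows downward; lengths in m; the calibration is good to about 2 mm. A picture is of the moment at which its call begins. There is no depth.
- hand_in(): hands the job in, once; it reports no verdict.
The state is a dict: "time": time; "q": joint angles; "joint_velocities": joint speeds; "joint_torque": joint torques, N m; "position": TCP position; "tool_rot": TCP orientation; "ft_force": force on the tool from outside, world axes, zero at the start; "moment": the same for the moment, N m; "grip_width": finger opening in m.
Only numpy, scipy, OpenCV 4.12 (cv2) and the standard library are available. Lean on these libraries where they do the work, as an engineer would, in place of code of your own. Each camera call takes 0.05 s, during which the arm holds its last target.

## Working session

There is one attempt and no reset: what is moved stays moved. The work goes in short steps, Python scripts to look and compute and a tool call to move; the robot and the scene stay as the last step left them, time stands still between calls to the robot, and variables do not carry over. Pictures are saved under pics/ and viewed, and the job is handed in when it is done.

Besides the shell and the picture viewer there is one more tool, called after "Emit:" as name(argument=value, ...), one argument or row to a line, values as JSON. servo_tool: Moves the arm, as the interface text tells. Its arguments: {"type":"object","properties":{"steps":{"type":"array"},"force":{"type":"number"}},"required":["steps"]}

```bash
mkdir -p pics; cat > h.py <<'E'
import numpy as np, cv2
from rig import get_obs, camera, hand_in, tip_reach
def K(c):
    f=192/np.tan(np.radians(c['vertical_fov'])/2)
    return np.array([[f,0,c['cx']],[0,f,c['cy']],[0,0,1.]])
def ray(c,u,v):
    p=cv2.undistortPoints(np.array([[[u,v]]],float),K(c),np.array(c['D'],float))[0,0]
    T=np.array(c['T']); d=T[:3,:3]@np.array([p[0],-p[1],-1.]); return T[:3,3],d/np.linalg.norm(d)
def plane(c,u,v,z):
    o,d=ray(c,u,v); return o+d*(z-o[2])/d[2]
def proj(c,P):
    T=np.array(c['T']); q=(np.atleast_2d(P)-T[:3,3])@T[:3,:3]; q=q*[1,-1,-1]
    return cv2.projectPoints(q.reshape(-1,1,3),np.zeros(3),np.zeros(3),K(c),np.array(c['D'],float))[0].reshape(-1,2)
def tri(*rs):
    A=0;b=0
    for o,d in rs:
        M=np.eye(3)-np.outer(d,d);A=A+M;b=b+M@o
    return np.linalg.solve(A,b)
E
python3 - <<'E'
from h import *
import pickle
cs={}
for n in ['scene','top','wrist']:
    c=camera(n);cs[n]=c;cv2.imwrite(f'pics/{n}0.png',c['pixels']);print(n,c['vertical_fov'],np.round(c['T'],3).tolist())
pickle.dump(cs,open('c0.pkl','wb'))
print(tip_reach if not callable(tip_reach) else tip_reach(),get_obs())
E
```

```text
scene 57.28657363163696 [[-0.793, -0.465, 0.394, 0.957], [0.609, -0.602, 0.516, 0.532], [-0.003, 0.649, 0.761, 0.967], [0.0, 0.0, 0.0, 1.0]]
top 45.788554894559404 [[0.102, 0.973, -0.207, 0.235], [-0.995, 0.099, -0.022, -0.055], [-0.001, 0.208, 0.978, 1.528], [0.0, 0.0, 0.0, 1.0]]
wrist 60.23853096975482 [[0.375, 0.883, 0.282, 0.311], [-0.927, 0.357, 0.112, -0.548], [-0.001, -0.303, 0.953, 0.384], [0.0, 0.0, 0.0, 1.0]]
0.1822 {'time': 0.15, 'q': array([-1.36449431e+00,  5.28247058e-01,  1.43362122e+00, -1.03061950e-05,
        1.18139455e+00, -1.78507668e-01]), 'joint_velocities': array([-7.20937034e-06, -1.48401571e-03, -3.53003566e-03, -2.06448503e-04,
       -1.36589804e-03,  8.51690764e-05]), 'joint_torque': array([ 9.99246295e-04, -4.40429485e+01, -1.76843619e+01,  6.33566338e-02,
        5.52634208e-02, -9.82101142e-05]), 'position': array([ 0.23458025, -0.5790186 ,  0.40399539]), 'tool_rot': array([ 9.81546503e-01,  1.91221771e-01, -1.63702182e-05, -8.34941439e-04]), 'ft_force': array([ 0.89463058,  0.28296502, -0.74461268]), 'moment': array([ 0.0427221 , -0.04278497,  0.00989257]), 'grip_width': 0.08687273371030124}
```

View pics/scene0.png

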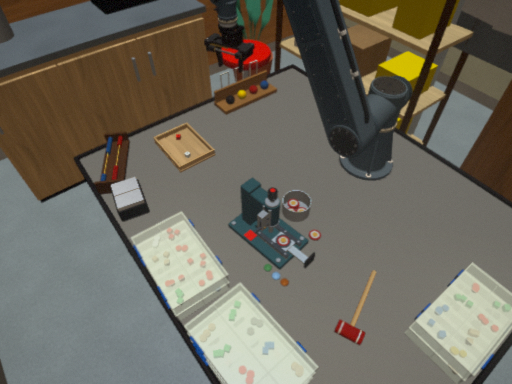

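View pics/top0.png

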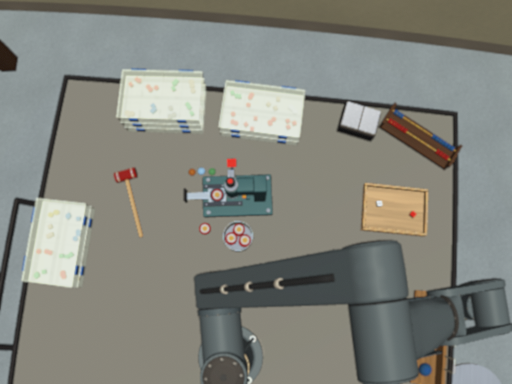

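View pics/wrist0.png

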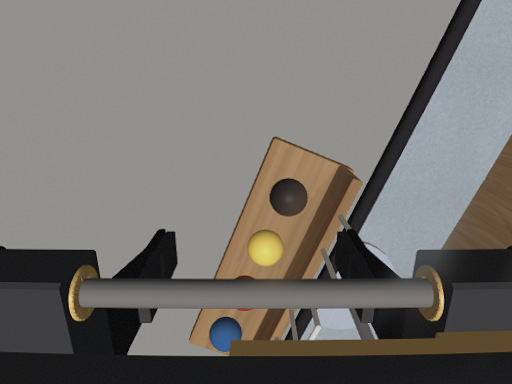

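```bash
python3 - <<'E'
from h import *
import pickle
cs=pickle.load(open('c0.pkl','rb'))
a=cs['scene']['pixels'][165:300,215:335];b=cs['top']['pixels'][140:260,170:290]
cv2.imwrite('pics/z.png',np.hstack([cv2.resize(a[:120],(400,400),interpolation=2),cv2.resize(b,(400,400),interpolation=2)]))
c=cs['top']
for n,u,v,z in [('paddle',232,163,.105),('knob',230,182,.23),('tab',186,195,.064),('base',203,217,.02),('base',272,175,.02),('base',272,214,.02),('base',203,176,.02)]: print(n,plane(c,u,v,z))
E
```

```text
paddle [0.61308629 0.05709894 0.105     ]
knob [0.5220728  0.04660175 0.23      ]
tab [0.50047136 0.19894495 0.064     ]
base [0.43969163 0.13972091 0.02      ]
base [ 0.6073446 -0.0768023  0.02     ]
base [ 0.47340817 -0.08940654  0.02      ]
base [0.57999777 0.15732848 0.02      ]
```

View pics/z.png

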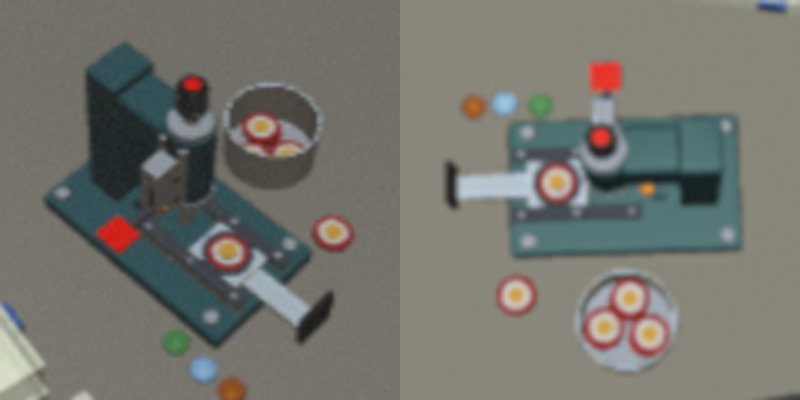

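```bash
python3 - <<'E'
from h import *
import pickle
cs=pickle.load(open('c0.pkl','rb'))
def reds(c,box):
    u0,v0,u1,v1=box;p=c['pixels'][v0:v1,u0:u1].astype(int)
    w=np.clip(p[...,2]-np.maximum(p[...,0],p[...,1])-60,0,80).astype(float);vv,uu=np.mgrid[v0:v1,u0:u1]
    return (uu*w).sum()/w.sum(),(vv*w).sum()/w.sum(),w.sum()
def darks(c,box,th):
    u0,v0,u1,v1=box;p=c['pixels'][v0:v1,u0:u1].max(2);m=(p<th);vv,uu=np.where(m)
    return uu.mean()+u0,vv.mean()+v0,uu.min()+u0,uu.max()+u0,vv.min()+v0,vv.max()+v0
s,t=cs['scene'],cs['top']
ks=reds(s,(266,183,280,197));kt=reds(t,(222,172,238,190))
ps=reds(s,(240,225,260,245));pt=reds(t,(222,155,240,168))
print(ks,kt,ps,pt)
k=tri(ray(s,*ks[:2]),ray(t,*kt[:2]));p=tri(ray(s,*ps[:2]),ray(t,*pt[:2]))
print('knob',k,'paddle',p, 'knob plane',plane(t,*kt[:2],.233),plane(s,*ks[:2],.233))
d=darks(t,(180,185,192,206),60);print(d,plane(t,d[0],d[1],.06))
d2=darks(s,(296,245,320,272),45);print(d2,'tab tri',tri(ray(t,*d[:2]),ray(s,*d2[:2])))
# base corners in top
yaw=np.arctan2(p[1]-k[1],p[0]-k[0]);print('yaw knob->paddle',yaw)
p=t['pixels'].astype(int);m=((p[...,1]-p[...,2]>18)).astype(np.uint8);m[:160]=0;m[225:]=0;m[:,:195]=0;m[:,285:]=0
cn=max(cv2.findContours(m,0,1)[0],key=cv2.contourArea);r=cv2.minAreaRect(cn);print(r)
for q in cv2.boxPoints(r): print(q,plane(t,*q,.02))
E
```

```text
(np.float64(272.25088339222617), np.float64(189.75441696113074), np.float64(1132.0)) (np.float64(229.7097966728281), np.float64(180.6346272335182), np.float64(1623.0)) (np.float64(250.0127032520325), np.float64(234.75829945799458), np.float64(5904.0)) (np.float64(231.12921247071543), np.float64(162.4227788790773), np.float64(5549.0))
knob [0.52680588 0.04630661 0.23265199] paddle [0.61603047 0.05871676 0.10537726] knob plane [0.52539282 0.0476734  0.233     ] [0.52820034 0.04501071 0.233     ]
(np.float64(185.21428571428572), np.float64(195.5), np.int64(185), np.int64(186), np.int64(190), np.int64(201)) [0.49926195 0.20201014 0.06      ]
(np.float64(309.0), np.float64(260.04761904761904), np.int64(305), np.int64(313), np.int64(254), np.int64(266)) tab tri [0.50436664 0.20394827 0.03912496]
yaw knob->paddle 0.13820225565466704
((236.6720428466797, 195.1609344482422), (39.74459457397461, 68.56192779541016), 88.09085083007812)
[201.74806 176.44173] [0.57802546 0.16140189 0.02      ]
[270.27194 174.15761] [ 0.60969165 -0.07065384  0.02      ]
[271.596   213.88014] [ 0.47367585 -0.08802021  0.02      ]
[203.07214 216.16426] [0.44252667 0.13982879 0.02      ]
```

```bash
cat >> h.py <<'E'
def rel(x,y,z,yaw):
    o=get_obs();q=o['tool_rot'];from scipy.spatial.transform import Rotation as R
    M=R.from_quat(q).as_matrix();s=M.T@(np.array([x,y,z])-o['position'])
    y0=np.arctan2(M[1,0],M[0,0]);print('t',round(o['time'],2),'pos',o['position'].round(4),'yaw',round(y0,4),'shift',s.round(4),'turn',round(y0-yaw,4),'F',o['ft_force'].round(2),'q',o['q'].round(2),'w',round(o['grip_width'],4))
E
python3 -c "
from h import *
rel(.5265,.0465,.46,1.706)"
```

```text
t 0.15 pos [ 0.2346 -0.579   0.404 ] yaw 0.3848 shift [ 0.5054 -0.4703 -0.0551] turn -1.3212 F [ 0.89  0.28 -0.74] q [-1.36  0.53  1.43 -0.    1.18 -0.18] w 0.0869
```

Emit:
servo_tool(
  steps=[0.087, 0.505, -0.47, -0.055, -1.321, 0.087, 0.505, -0.47, -0.055, -1.321, 0.087, 0.505, -0.47, -0.055, -1.321, 0.087, 0.505, -0.47, -0.055, -1.321, 0.087, 0.505, -0.47, -0.055, -1.321, 0.087, 0.505, -0.47, -0.055, -1.321, 0.087, 0.505, -0.47, -0.055, -1.321, 0.087, 0.505, -0.47, -0.055, -1.321, 0.087, 0.505, -0.47, -0.055, -1.321, 0.087, 0.505, -0.47, -0.055, -1.321, 0.087, 0.505, -0.47, -0.055, -1.321, 0.087, 0.505, -0.47, -0.055, -1.321],
)

```text
time: 1.65
position: [0.5272, 0.0495, 0.4599]
tool_rot: [0.656, 0.755, 0.001, 0.0]
ft_force: [0.1, -0.7, 0.6]
grip_width: 0.0872
```

Emit:
servo_tool(
  steps=[0.087, 0, 0, 0, 0, 0.087, 0, 0, 0, 0],
)

```text
time: 1.9
position: [0.5258, 0.0447, 0.4594]
tool_rot: [0.658, 0.753, -0.001, -0.0]
ft_force: [0.1, -0.5, -0.9]
grip_width: 0.087
```

```bash
python3 - <<'E'
from h import *
import pickle
rel(.5265,.0465,.384,1.706)
c=camera('wrist');cv2.imwrite('pics/w1.png',c['pixels'])
pickle.dump(c,open('w1.pkl','wb'))
E
```

```text
t 1.9 pos [0.5258 0.0447 0.4594] yaw 1.704 shift [0.0017 0.0011 0.0754] turn -0.002 F [ 0.06 -0.49 -0.88] q [-0.13  0.33  1.61 -0.    1.2  -0.26] w 0.087
```

View pics/w1.png

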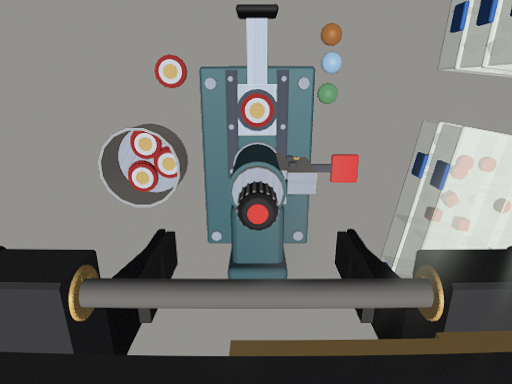

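```bash
python3 - <<'E'
from h import *
import pickle
c=pickle.load(open('w1.pkl','rb'));p=c['pixels'].astype(int)
m=((p[...,2]>150)&(p[...,1]<80)&(p[...,0]<80)).astype(np.uint8)
n,_,st,ce=cv2.connectedComponentsWithStats(m)
for i in range(1,n):
    if st[i][4]>100: print(st[i],ce[i],plane(c,*ce[i],.233),plane(c,*ce[i],.105))
cs=pickle.load(open('c0.pkl','rb'))
print('pad tri',tri(ray(c,344,168),ray(cs['top'],231.13,162.42),ray(cs['scene'],250.01,234.76)))
print('knob tri',tri(ray(c,257.7,214.9),ray(cs['top'],229.71,180.63),ray(cs['scene'],272.25,189.75)))
for u,v,z in [(237,8,.064),(278,8,.064),(257,5,.064),(257,110,.04),(201,68,.02),(313,67,.02),(307,243,.02),(207,243,.02)]: print(u,v,plane(c,u,v,z))
E
```

```text
[155  55  31  33 293] [170.39931741  70.30375427] [0.46232145 0.12965149 0.233     ] [0.43016685 0.13115998 0.105     ]
[241  94  32  33 305] [256.42295082 109.29508197] [0.51572798 0.11388388 0.233     ] [0.51670039 0.10561202 0.105     ]
[131 131  46  46 350] [151.11714286 151.67428571] [0.4530157  0.07926959 0.233     ] [0.41508892 0.04952718 0.105     ]
[330 155  29  27 378] [348.32010582 168.32010582] [0.57908129 0.08520526 0.233     ] [0.61935051 0.05914462 0.105     ]
[128 162  29  29 234] [141.52991453 175.51282051] [0.44739689 0.06275923 0.233     ] [0.40598488 0.02277576 0.105     ]
[247 204  22  20 340] [257.3        213.66470588] [0.52533214 0.04653233 0.233     ] [ 0.53226183 -0.00351637  0.105     ]
pad tri [0.61564992 0.05863406 0.10468904]
knob tri [0.52639417 0.04601176 0.23265363]
237 8 [0.48382127 0.20114753 0.064     ]
278 8 [0.52541586 0.20667472 0.064     ]
257 5 [0.50374497 0.20659367 0.064     ]
257 110 [0.5179752  0.10069717 0.04      ]
201 68 [0.4451645  0.13941293 0.02      ]
313 67 [0.5777856  0.15822339 0.02      ]
307 243 [ 0.6118054  -0.07124534  0.02      ]
207 243 [ 0.47282795 -0.08995605  0.02      ]
```

Emit:
servo_tool(
  steps=[0.087, 0.001, 0.0, 0.04, 0, 0.087, 0.001, 0.0, 0.076, 0, 0.087, 0.001, 0.0, 0.076, 0, 0.087, 0.001, 0, 0.076, 0],
  force=30,
)

```text
time: 2.45
position: [0.5266, 0.046, 0.3848]
tool_rot: [0.658, 0.753, 0.0, 0.001]
ft_force: [-0.0, 0.1, 0.8]
grip_width: 0.0869
```

```bash
python3 - <<'E'
from h import *
rel(.526,.0463,.384,1.708)
c=camera('wrist');cv2.imwrite('pics/w2.png',c['pixels'])
E
```

```text
t 2.45 pos [0.5266 0.046  0.3848] yaw 1.7043 shift [ 0.0004 -0.0006  0.0008] turn -0.0037 F [-0.01  0.05  0.79] q [-0.12  0.42  1.7  -0.    1.02 -0.26] w 0.0869
```

View pics/w2.png

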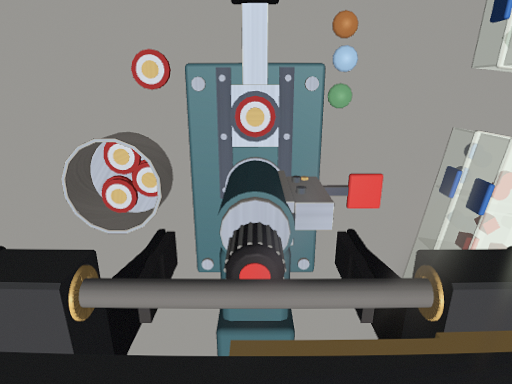

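The knob (red dot at 255,272) sits centred between the open fingers. I'll close on it.

Emit:
servo_tool(
  steps=[0.02, 0, 0, 0, 0, 0.02, 0, 0, 0, 0, 0.02, 0, 0, 0, 0, 0.02, 0, 0, 0, 0, 0.02, 0, 0, 0, 0, 0.02, 0, 0, 0, 0],
  force=40,
)

```text
time: 3.25
position: [0.5262, 0.047, 0.3837]
tool_rot: [0.658, 0.753, -0.0, -0.0]
ft_force: [0.5, 0.2, 0.1]
grip_width: 0.0352
```

Emit:
servo_tool(
  steps=[0.02, 0, 0, 0, 0, 0.02, 0, 0, 0, 0, 0.02, 0, 0, 0, 0],
)

```text
time: 3.62
position: [0.5262, 0.0469, 0.3837]
tool_rot: [0.658, 0.753, 0.0, -0.0]
ft_force: [0.1, 1.1, -0.9]
grip_width: 0.0265
```

Emit:
servo_tool(
  steps=[0.02, 0, 0, -0.003, 0, 0.02, 0, 0, -0.006, 0, 0.02, 0, 0, -0.009, 0, 0.02, 0, 0, -0.012, 0, 0.02, 0, 0, -0.012, 0],
  force=45,
)

```text
time: 4.25
position: [0.5261, 0.0469, 0.3958]
tool_rot: [0.658, 0.753, 0.0, 0.0]
ft_force: [3.1, -0.1, -11.3]
grip_width: 0.0268
```

Emit:
servo_tool(
  steps=[0.02, 0, 0, -0.002, 0, 0.02, 0, 0, -0.004, 0, 0.02, 0, 0, -0.006, 0, 0.02, 0, 0, -0.006, 0],
)

```text
time: 4.75
position: [0.5261, 0.0469, 0.4017]
tool_rot: [0.658, 0.753, -0.0, -0.0]
ft_force: [4.2, 0.5, -11.6]
grip_width: 0.0271
```

Emit:
servo_tool(
  steps=[0.02, 0, 0, -0.001, 0, 0.02, 0, 0, -0.0015, 0],
)

```text
time: 5.0
position: [0.5261, 0.0469, 0.4031]
tool_rot: [0.658, 0.753, -0.0, -0.0]
ft_force: [5.0, 0.7, -12.4]
grip_width: 0.0271
```

Emit:
servo_tool(
  steps=[0.02, 0, 0, -0.001, 0, 0.02, 0, 0, -0.001, 0],
)

```text
time: 5.25
position: [0.5261, 0.0469, 0.4043]
tool_rot: [0.658, 0.753, -0.0, -0.0]
ft_force: [2.5, 0.0, -13.8]
grip_width: 0.0272
```

Emit:
servo_tool(
  steps=[0.02, 0, 0, -0.0005, 0, 0.02, 0, 0, -0.001, 0],
)

```text
time: 5.5
position: [0.5261, 0.0469, 0.4052]
tool_rot: [0.658, 0.753, -0.0, -0.0]
ft_force: [5.2, 0.6, -13.3]
grip_width: 0.0269
```

Emit:
servo_tool(
  steps=[0.02, 0, 0, -0.0005, 0, 0.02, 0, 0, -0.0005, 0],
)

```text
time: 5.75
position: [0.5261, 0.0469, 0.4058]
tool_rot: [0.658, 0.753, 0.0, -0.0]
ft_force: [2.8, 0.2, -14.0]
grip_width: 0.0267
```

Emit:
servo_tool(
  steps=[0.02, 0, 0, -0.0004, 0, 0.02, 0, 0, -0.0008, 0],
)

```text
time: 6.0
position: [0.5261, 0.0469, 0.4065]
tool_rot: [0.658, 0.753, -0.0, -0.0]
ft_force: [4.7, 0.9, -13.2]
grip_width: 0.0273
```

```bash
echo ok
```

```text
ok
```

Emit:
servo_tool(
  steps=[0.02, 0, 0, -0.0005, 0, 0.02, 0, 0, -0.001, 0],
)

```text
time: 6.25
position: [0.5261, 0.0469, 0.4077]
tool_rot: [0.658, 0.753, -0.0, -0.0]
ft_force: [4.2, 0.8, -13.5]
grip_width: 0.0272
```

Emit:
servo_tool(
  steps=[0.02, 0, 0, -0.0005, 0, 0.02, 0, 0, -0.001, 0],
)

```text
time: 6.5
position: [0.5261, 0.0469, 0.4086]
tool_rot: [0.658, 0.753, 0.0, 0.0]
ft_force: [4.2, -0.0, -14.1]
grip_width: 0.0273
```

Emit:
servo_tool(
  steps=[0.02, 0, 0, -0.0004, 0, 0.02, 0, 0, -0.0008, 0],
)

```text
time: 6.75
position: [0.5261, 0.0469, 0.4094]
tool_rot: [0.658, 0.753, 0.0, -0.0]
ft_force: [3.9, 0.3, -13.0]
grip_width: 0.0272
```

Emit:
servo_tool(
  steps=[0.02, 0, 0, -0.0005, 0, 0.02, 0, 0, -0.001, 0],
)

```text
time: 7.0
position: [0.5261, 0.0469, 0.4104]
tool_rot: [0.658, 0.753, -0.0, -0.0]
ft_force: [4.1, 0.4, -13.0]
grip_width: 0.0269
```

Emit:
servo_tool(
  steps=[0.02, 0, 0, -0.0004, 0, 0.02, 0, 0, -0.0008, 0],
)

```text
time: 7.25
position: [0.5261, 0.0469, 0.4112]
tool_rot: [0.658, 0.753, 0.0, -0.0]
ft_force: [3.8, 1.4, -13.9]
grip_width: 0.0274
```

Emit:
servo_tool(
  steps=[0.02, 0, 0, -0.0005, 0, 0.02, 0, 0, -0.001, 0],
)

```text
time: 7.5
position: [0.5261, 0.0469, 0.4121]
tool_rot: [0.658, 0.753, 0.0, -0.0]
ft_force: [3.8, 0.5, -12.6]
grip_width: 0.0271
```

Emit:
servo_tool(
  steps=[0.02, 0, 0, -0.0004, 0, 0.02, 0, 0, -0.0008, 0],
)

```text
time: 7.75
position: [0.5261, 0.0469, 0.413]
tool_rot: [0.658, 0.753, 0.0, -0.0]
ft_force: [4.4, 0.8, -13.2]
grip_width: 0.0273
```

Emit:
servo_tool(
  steps=[0.02, 0, 0, -0.0005, 0, 0.02, 0, 0, -0.001, 0],
)

```text
time: 8.0
position: [0.5261, 0.0469, 0.4139]
tool_rot: [0.658, 0.753, -0.0, -0.0]
ft_force: [4.9, 0.4, -13.9]
grip_width: 0.027
```

Emit:
servo_tool(
  steps=[0.02, 0, 0, -0.0004, 0, 0.02, 0, 0, -0.0008, 0],
)

```text
time: 8.25
position: [0.5261, 0.0469, 0.4148]
tool_rot: [0.658, 0.753, -0.0, -0.0]
ft_force: [4.1, 1.0, -12.3]
grip_width: 0.027
```

Emit:
servo_tool(
  steps=[0.02, 0, 0, -0.0005, 0, 0.02, 0, 0, -0.001, 0],
)

```text
time: 8.5
position: [0.5261, 0.0469, 0.4157]
tool_rot: [0.658, 0.753, -0.0, -0.0]
ft_force: [3.8, 0.4, -13.8]
grip_width: 0.0268
```

Emit:
servo_tool(
  steps=[0.02, 0, 0, -0.0004, 0, 0.02, 0, 0, -0.0008, 0],
)

```text
time: 8.75
position: [0.5261, 0.0469, 0.4165]
tool_rot: [0.658, 0.753, -0.0, -0.0]
ft_force: [4.1, 0.9, -14.2]
grip_width: 0.0267
```

```bash
python3 - <<'E'
from h import *
c=camera('wrist');cv2.imwrite('pics/w3.png',c['pixels'])
E
```

```text
(no output)
```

View pics/w3.png

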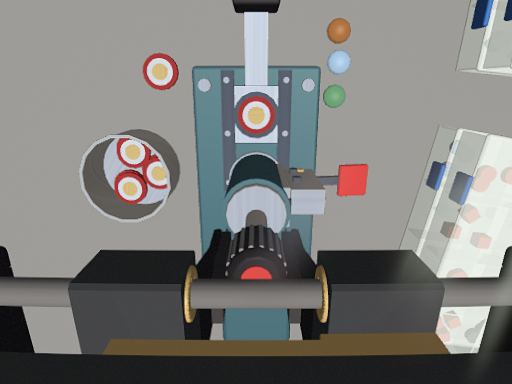

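The knob's red dot is still at (257,273) in the wrist view, so nothing has slipped, and the stem shows below it. I'll keep drawing.

Emit:
servo_tool(
  steps=[0.02, 0, 0, -0.0005, 0, 0.02, 0, 0, -0.001, 0],
)

```text
time: 9.05
position: [0.5261, 0.0469, 0.4175]
tool_rot: [0.658, 0.753, -0.0, -0.0]
ft_force: [4.2, 1.3, -14.3]
grip_width: 0.0272
```

Emit:
servo_tool(
  steps=[0.02, 0, 0, -0.0004, 0, 0.02, 0, 0, -0.0008, 0],
)

```text
time: 9.3
position: [0.5261, 0.0469, 0.4184]
tool_rot: [0.658, 0.753, -0.0, -0.0]
ft_force: [3.8, 1.0, -13.7]
grip_width: 0.027
```

Emit:
servo_tool(
  steps=[0.02, 0, 0, -0.0005, 0, 0.02, 0, 0, -0.001, 0],
)

```text
time: 9.55
position: [0.5261, 0.0469, 0.419]
tool_rot: [0.658, 0.753, 0.0, -0.0]
ft_force: [5.6, 0.7, -17.1]
grip_width: 0.027
```

Emit:
servo_tool(
  steps=[0.02, 0, 0, -0.0004, 0, 0.02, 0, 0, -0.0008, 0],
)

```text
time: 9.8
position: [0.5262, 0.0469, 0.4192]
tool_rot: [0.658, 0.753, -0.0, -0.0]
ft_force: [6.4, 0.3, -20.7]
grip_width: 0.0273
```

The pull rose to 20.7 N, more than the catch alone could add, so this is the buffer. Now I'll ease it down.

Emit:
servo_tool(
  steps=[0.02, 0, 0, 0.0004, 0, 0.02, 0, 0, 0.0008, 0, 0.02, 0, 0, 0.0012, 0, 0.02, 0, 0, 0.0012, 0],
)

```text
time: 10.3
position: [0.5261, 0.0469, 0.4188]
tool_rot: [0.658, 0.753, -0.0, -0.0]
ft_force: [4.7, 0.8, -15.9]
grip_width: 0.0269
```

Emit:
servo_tool(
  steps=[0.02, 0, 0, 0.0004, 0, 0.02, 0, 0, 0.0008, 0, 0.02, 0, 0, 0.0008, 0],
)

```text
time: 10.68
position: [0.5261, 0.0469, 0.4183]
tool_rot: [0.658, 0.753, 0.0, 0.0]
ft_force: [4.3, 0.8, -13.3]
grip_width: 0.0269
```

Emit:
servo_tool(
  steps=[0.02, 0, 0, 0.0005, 0, 0.02, 0, 0, 0.001, 0, 0.02, 0, 0, 0.001, 0],
)

```text
time: 11.05
position: [0.5261, 0.0469, 0.4174]
tool_rot: [0.658, 0.753, 0.0, 0.0]
ft_force: [3.5, 1.5, -11.4]
grip_width: 0.0269
```

Emit:
servo_tool(
  steps=[0.02, 0, 0, 0.0005, 0, 0.02, 0, 0, 0.001, 0, 0.02, 0, 0, 0.001, 0],
)

```text
time: 11.42
position: [0.5261, 0.0469, 0.4171]
tool_rot: [0.658, 0.753, 0.0, 0.0]
ft_force: [0.2, 0.9, -2.0]
grip_width: 0.0273
```

The load went onto the catch: the force is down to 2 N while the height holds. I'll open the fingers.

Emit:
servo_tool(
  steps=[0.02, 0, 0, 0.0002, 0, 0.04, 0, 0, 0.0002, 0, 0.05, 0, 0, 0.0002, 0, 0.06, 0, 0, 0.0002, 0, 0.06, 0, 0, 0.0002, 0, 0.06, 0, 0, 0.0002, 0],
)

```text
time: 12.18
position: [0.5262, 0.0469, 0.4159]
tool_rot: [0.658, 0.753, -0.0, -0.0]
ft_force: [-0.1, -0.2, -0.0]
grip_width: 0.0593
```

Emit:
servo_tool(
  steps=[0.06, 0, 0, -0.05, 0, 0.06, 0, 0, -0.07, 0, 0.06, 0, 0, -0.07, 0],
)

```text
time: 12.55
position: [0.5265, 0.0469, 0.4875]
tool_rot: [0.658, 0.753, 0.001, 0.002]
ft_force: [-0.6, -0.2, -0.2]
grip_width: 0.0599
```

```bash
python3 - <<'E'
from h import *
rel(.5,.25,.45,1.708)
c=camera('wrist');d=camera('scene');cv2.imwrite('pics/w4.png',np.hstack([cv2.resize(c['pixels'],(400,300)),cv2.resize(d['pixels'][165:285,215:375],(400,300))]))
import pickle;pickle.dump((c,d),open('w4.pkl','wb'))
E
```

```text
t 12.55 pos [0.5265 0.0469 0.4875] yaw 1.7058 shift [0.2048 0.001  0.0373] turn -0.0022 F [-0.57 -0.23 -0.24] q [-0.12  0.3   1.57 -0.    1.27 -0.26] w 0.0599
```

View pics/w4.png

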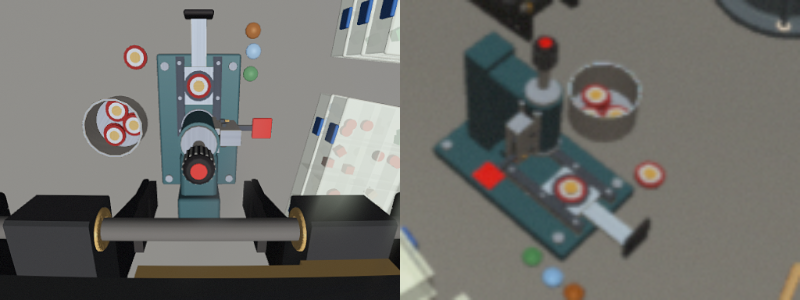

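```bash
python3 - <<'E'
from h import *
import pickle
cs=pickle.load(open('c0.pkl','rb'));t=cs['top']
print(plane(t,125,175,.03),plane(t,140,235,.01))
rel(.4974,.2533,.218,1.708)
E
```

```text
[0.55432287 0.42355828 0.03      ] [0.35797549 0.34570364 0.01      ]
t 12.65 pos [0.5257 0.047  0.4851] yaw 1.7058 shift [2.082e-01 1.000e-04 2.672e-01] turn -0.0022 F [1.16 0.43 0.75] q [-0.12  0.31  1.57 -0.    1.27 -0.26] w 0.0598
```

Emit:
servo_tool(
  steps=[0.0, 0.06, 0, 0, -0.002, 0.0, 0.12, 0, 0, -0.002, 0.0, 0.18, 0, 0, -0.002, 0.0, 0.208, 0, 0.03, -0.002, 0.0, 0.208, 0, 0.08, -0.002, 0.0, 0.208, 0, 0.13, -0.002, 0.0, 0.208, 0, 0.18, -0.002, 0.0, 0.208, 0, 0.22, -0.002, 0.0, 0.208, 0, 0.25, -0.002, 0.0, 0.208, 0, 0.267, -0.002, 0.0, 0.208, 0, 0.267, -0.002],
  force=20,
)

```text
time: 14.02
position: [0.4975, 0.2528, 0.2173]
tool_rot: [0.657, 0.754, -0.002, -0.001]
ft_force: [1.2, 0.3, -0.4]
grip_width: 0.0004
```

```bash
python3 - <<'E'
from h import *
rel(.526-.137*.169,.0463+.9905*.169,.218,1.708)
c=camera('wrist');d=camera('scene');cv2.imwrite('pics/w5.png',np.hstack([cv2.resize(c['pixels'],(400,300)),cv2.resize(d['pixels'][165:285,215:375],(400,300))]))
E
```

```text
t 14.03 pos [0.4975 0.2528 0.2173] yaw 1.7078 shift [-0.0395 -0.     -0.0007] turn -0.0002 F [ 1.23  0.25 -0.42] q [ 0.27  0.72  1.74 -0.    0.69  0.13] w 0.0004
```

View pics/w5.png

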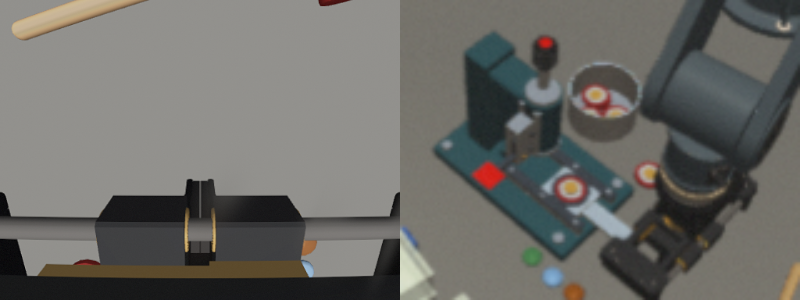

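Emit:
servo_tool(
  steps=[0.0, -0.008, 0, 0, 0, 0.0, -0.016, 0, 0, 0, 0.0, -0.022, 0, 0, 0, 0.0, -0.026, 0, 0, 0, 0.0, -0.03, 0, 0, 0, 0.0, -0.034, 0, 0, 0, 0.0, -0.034, 0, 0, 0],
)

```text
time: 15.0
position: [0.5028, 0.2191, 0.2189]
tool_rot: [0.657, 0.754, -0.0, -0.0]
ft_force: [-0.0, 0.4, -0.1]
grip_width: 0.0003
```

Emit:
servo_tool(
  steps=[0.0, -0.005, 0, 0, 0, 0.0, -0.01, 0, 0, 0, 0.0, -0.015, 0, 0, 0, 0.0, -0.02, 0, 0, 0, 0.0, -0.025, 0, 0, 0, 0.0, -0.03, 0, 0, 0],
)

```text
time: 15.75
position: [0.5069, 0.1892, 0.2189]
tool_rot: [0.657, 0.754, -0.0, -0.0]
ft_force: [-1.0, 2.9, -1.1]
grip_width: 0.0007
```

```bash
python3 - <<'E'
from h import *
rel(.526-.137*.109,.0463+.9905*.109,.218,1.708)
d=camera('scene');cv2.imwrite('pics/w6.png',cv2.resize(d['pixels'][165:285,215:375],(800,600)))
E
```

```text
t 15.75 pos [0.5069 0.1892 0.2189] yaw 1.7076 shift [-0.0352 -0.0007  0.0009] turn -0.0004 F [-0.96  2.88 -1.08] q [0.15 0.7  1.78 0.   0.66 0.01] w 0.0007
```

View pics/w6.png

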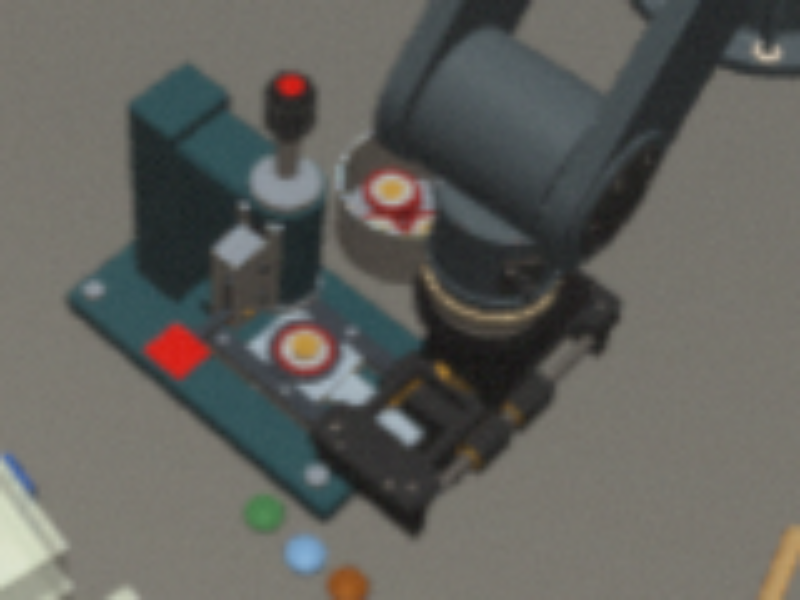

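Emit:
servo_tool(
  steps=[0.0, -0.005, 0, 0, 0, 0.0, -0.01, 0, 0, 0, 0.0, -0.014, 0, 0, 0, 0.0, -0.017, 0, 0, 0, 0.0, -0.019, 0, 0, 0],
)

```text
time: 16.42
position: [0.5095, 0.1706, 0.219]
tool_rot: [0.657, 0.754, -0.0, -0.0]
ft_force: [-0.3, 2.0, 0.7]
grip_width: 0.0003
```

Emit:
servo_tool(
  steps=[0.0, -0.001, 0, 0, 0, 0.0, -0.002, 0, 0, 0],
)

```text
time: 16.68
position: [0.5097, 0.1688, 0.2189]
tool_rot: [0.657, 0.754, -0.0, -0.0]
ft_force: [-0.7, 2.5, -0.2]
grip_width: 0.0007
```

Emit:
servo_tool(
  steps=[0.0, -0.0005, 0, 0, 0, 0.0, -0.001, 0, 0, 0],
)

```text
time: 16.92
position: [0.5098, 0.1679, 0.2189]
tool_rot: [0.657, 0.754, -0.0, -0.0]
ft_force: [-1.4, 1.4, -0.3]
grip_width: 0.0007
```

Emit:
servo_tool(
  steps=[0.0, -0.0005, 0, 0, 0, 0.0, -0.001, 0, 0, 0],
)

```text
time: 17.18
position: [0.51, 0.1668, 0.2189]
tool_rot: [0.657, 0.754, -0.0, -0.0]
ft_force: [-0.6, 1.5, 0.7]
grip_width: 0.0006
```

Emit:
servo_tool(
  steps=[0.0, -0.0005, 0, 0, 0, 0.0, -0.001, 0, 0, 0],
)

```text
time: 17.42
position: [0.5101, 0.1661, 0.219]
tool_rot: [0.657, 0.754, 0.0, -0.0]
ft_force: [-1.2, 4.7, -0.3]
grip_width: 0.0006
```

Emit:
servo_tool(
  steps=[0.0, -0.0005, 0, 0, 0, 0.0, -0.001, 0, 0, 0],
)

```text
time: 17.68
position: [0.5101, 0.1656, 0.219]
tool_rot: [0.657, 0.754, 0.001, -0.001]
ft_force: [-1.0, 8.4, 0.4]
grip_width: 0.0005
```

Emit:
servo_tool(
  steps=[0.0, -0.0005, 0, 0, 0, 0.0, -0.001, 0, 0, 0],
)

```text
time: 17.92
position: [0.5101, 0.1652, 0.219]
tool_rot: [0.658, 0.753, 0.001, -0.001]
ft_force: [-1.0, 11.6, -0.3]
grip_width: 0.0002
```

Emit:
servo_tool(
  steps=[0.0, -0.0003, 0, 0, 0, 0.0, -0.0005, 0, 0, 0, 0.0, -0.0005, 0, 0, 0],
)

```text
time: 18.3
position: [0.5101, 0.165, 0.219]
tool_rot: [0.658, 0.753, 0.001, -0.001]
ft_force: [-1.4, 11.6, -0.0]
grip_width: 0.0004
```

```bash
python3 - <<'E'
from h import *
rel(.526-.137*.109,.0463+.9905*.109,.218,1.708)
d=camera('scene');cv2.imwrite('pics/w7.png',cv2.resize(d['pixels'][165:285,215:375],(800,600)))
E
```

```text
t 18.3 pos [0.5101 0.165  0.219 ] yaw 1.7063 shift [-0.0108 -0.0005  0.001 ] turn -0.0017 F [-1.400e+00  1.165e+01 -1.000e-02] q [ 0.1   0.7   1.79  0.01  0.65 -0.04] w 0.0004
```

View pics/w7.png

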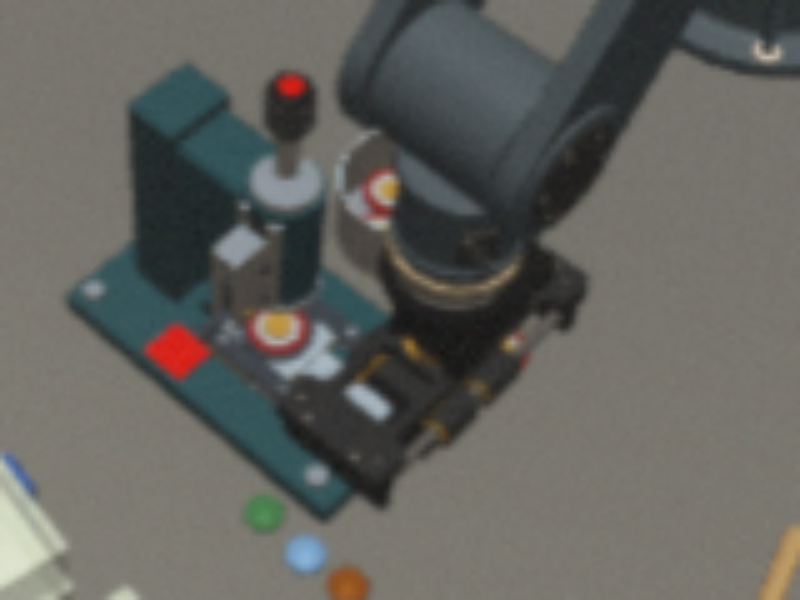

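```bash
python3 - <<'E'
from h import *
import pickle
cs=pickle.load(open('c0.pkl','rb'));d=camera('scene')
def gold(p,box):
    u0,v0,u1,v1=box;q=p[v0:v1,u0:u1].astype(int);w=np.clip(q[...,2]-q[...,0]-90,0,60)*(q[...,1]-q[...,0]>40);vv,uu=np.mgrid[v0:v1,u0:u1]
    return (uu*w).sum()/w.sum(),(vv*w).sum()/w.sum()
a=gold(cs['scene']['pixels'],(276,232,292,248));b=gold(d['pixels'],(262,220,280,240))
print(a,b)
for z in(.035,.045): print(plane(cs['scene'],*a,z),plane(d,*b,z),np.linalg.norm(plane(cs['scene'],*a,z)-plane(d,*b,z)))
E
```

```text
(np.float64(282.8715596330275), np.float64(239.62844036697248)) (np.float64(270.1389728096677), np.float64(229.30513595166164))
[0.51866447 0.09642707 0.035     ] [0.52550824 0.04114356 0.035     ] 0.055705502484943784
[0.52336501 0.10109947 0.045     ] [0.53013536 0.04640909 0.045     ] 0.055107846511608286
```

```bash
python3 - <<'E'
from h import *
d=camera('scene');cv2.imwrite('pics/w8.png',cv2.resize(d['pixels'][205:250,240:300],(800,600),interpolation=cv2.INTER_CUBIC))
E
```

```text
(no output)
```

View pics/w8.png

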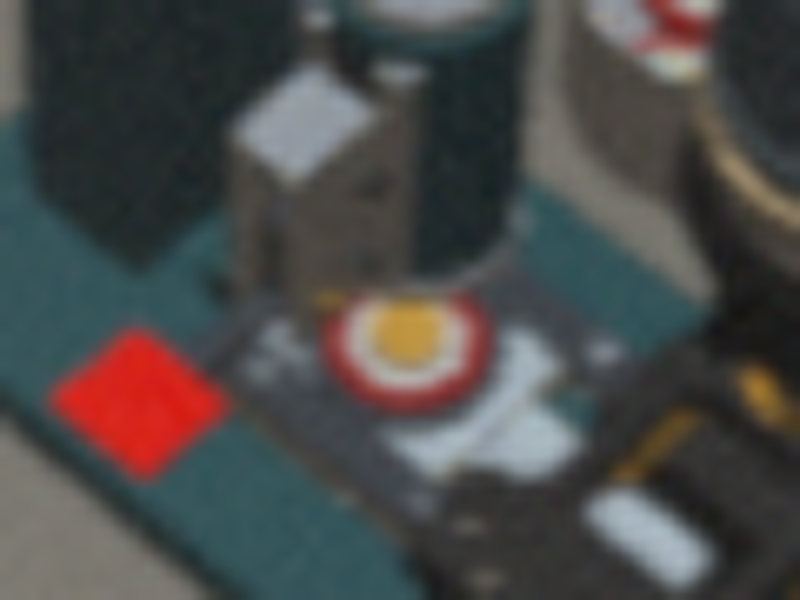

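```bash
python3 - <<'E'
from h import *
import pickle
cs=pickle.load(open('c0.pkl','rb'));d=camera('scene')
def ring(p,u0,v0,u1,v1):
    q=cv2.resize(p[v0:v1,u0:u1],None,fx=8,fy=8,interpolation=cv2.INTER_CUBIC).astype(int)
    m=((q[...,2]-q[...,1]>50)&(q[...,0]<q[...,2]-30)).astype(np.uint8)
    n,l,st,ce=cv2.connectedComponentsWithStats(m);i=1+np.argmax(st[1:,4]);s=st[i]
    return u0+s[0]/8,u0+(s[0]+s[2])/8,v0+s[1]/8,v0+(s[1]+s[3])/8
a=ring(cs['scene']['pixels'],272,228,296,252);b=ring(d['pixels'],262,226,280,240);print(a,b)
z=.037
ca=((a[0]+a[1])/2,(a[2]+a[3])/2);hh=(a[3]-a[2])/2
cb=((b[0]+b[1])/2,b[3]-hh*(b[1]-b[0])/(a[1]-a[0]))
A=plane(cs['scene'],*ca,z);B=plane(d,*cb,z);print(ca,cb,A,B,np.linalg.norm(A-B))
E
```

```text
(np.float64(277.25), np.float64(289.5), np.float64(235.75), np.float64(246.0)) (np.float64(264.375), np.float64(276.625), np.float64(227.625), np.float64(235.75))
(np.float64(283.375), np.float64(240.875)) (np.float64(270.5), np.float64(230.625)) [0.52136712 0.10187602 0.037     ] [0.52875768 0.04690418 0.037     ] 0.05546642133387028
```

Emit:
servo_tool(
  steps=[0.0, 0.01, 0, 0, 0, 0.0, 0.03, 0, 0, 0, 0.0, 0.04, 0, -0.04, 0, 0.0, 0.04, 0, -0.1, 0, 0.0, 0.04, 0, -0.16, 0, 0.0, 0.04, 0, -0.22, 0, 0.0, 0.04, 0, -0.25, 0, 0.0, 0.04, 0, -0.25, 0],
)

```text
time: 19.5
position: [0.5055, 0.2028, 0.4719]
tool_rot: [0.657, 0.754, 0.003, 0.003]
ft_force: [-0.0, -0.4, 0.0]
grip_width: 0.0006
```

```bash
python3 - <<'E'
from h import *
rel(.6216,.0594,.44,.137)
c=camera('wrist');d=camera('scene');cv2.imwrite('pics/w9.png',np.hstack([cv2.resize(c['pixels'],(400,300)),cv2.resize(d['pixels'][165:285,215:375],(400,300))]))
E
```

```text
t 19.5 pos [0.5055 0.2028 0.4719] yaw 1.7078 shift [-0.1579  0.0952  0.0328] turn 1.5708 F [-0.01 -0.43  0.05] q [ 0.18  0.34  1.55 -0.    1.24  0.04] w 0.0006
```

View pics/w9.png

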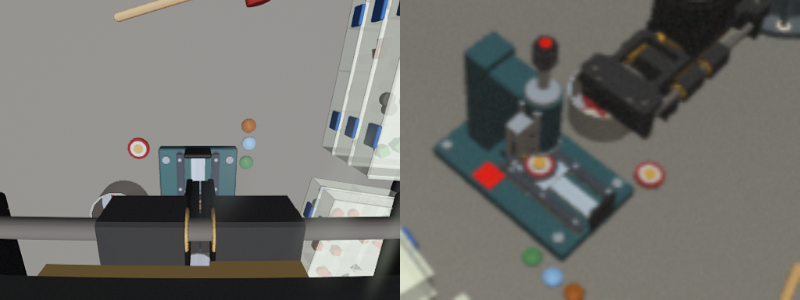

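Emit:
servo_tool(
  steps=[0.0, -0.02, 0.06, 0, 0.18, 0.0, -0.07, 0.095, 0, 0.36, 0.0, -0.12, 0.095, 0, 0.54, 0.0, -0.158, 0.095, 0, 0.72, 0.0, -0.158, 0.095, 0, 0.9, 0.0, -0.158, 0.095, 0, 1.08, 0.0, -0.158, 0.095, 0, 1.26, 0.0, -0.158, 0.095, 0, 1.44, 0.0, -0.158, 0.095, 0, 1.571, 0.0, -0.158, 0.095, 0, 1.571, 0.0, -0.158, 0.095, 0, 1.571],
)

```text
time: 20.98
position: [0.6206, 0.0593, 0.4674]
tool_rot: [0.998, 0.069, -0.001, -0.0]
ft_force: [0.6, -0.6, 0.3]
grip_width: 0.0003
```

```bash
python3 - <<'E'
from h import *
rel(.6216,.0594,.315,.137)
c=camera('wrist');d=camera('scene');cv2.imwrite('pics/w10.png',np.hstack([cv2.resize(c['pixels'],(400,300)),cv2.resize(d['pixels'][165:285,215:375],(400,300))]))
E
```

```text
t 20.98 pos [0.6206 0.0593 0.4674] yaw 0.1386 shift [1.400e-03 1.000e-04 1.524e-01] turn 0.0016 F [ 0.63 -0.63  0.29] q [-0.08  0.46  1.36 -0.    1.32  1.35] w 0.0003
```

View pics/w10.png

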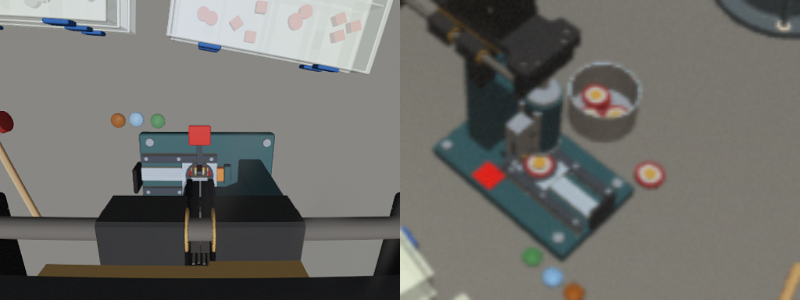

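Emit:
servo_tool(
  steps=[0.0, 0.001, 0, 0.05, 0, 0.0, 0.001, 0, 0.1, 0, 0.0, 0.001, 0, 0.14, 0, 0.0, 0.001, 0, 0.152, 0, 0.0, 0.001, 0, 0.152, 0],
)

```text
time: 21.7
position: [0.622, 0.0596, 0.3169]
tool_rot: [0.998, 0.069, -0.0, -0.0]
ft_force: [-0.4, 0.1, 1.1]
grip_width: 0.0003
```

```bash
python3 - <<'E'
from h import *
rel(.6216,.0594,.287,.137)
c=camera('wrist');d=camera('scene');cv2.imwrite('pics/w11.png',np.hstack([cv2.resize(c['pixels'],(400,300)),cv2.resize(d['pixels'][165:285,215:375],(400,300))]))
E
```

```text
t 21.7 pos [0.622  0.0596 0.3169] yaw 0.1371 shift [-0.0004  0.0001  0.0299] turn 0.0001 F [-0.35  0.07  1.09] q [-0.08  0.63  1.51 -0.    1.    1.35] w 0.0003
```

View pics/w11.png

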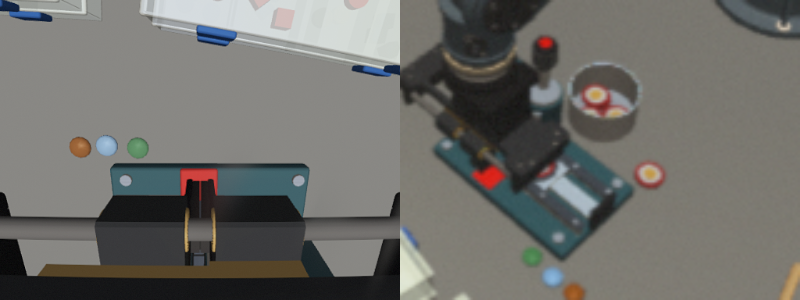

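```bash
python3 - <<'E'
from h import *
import pickle
c=pickle.load(open('w1.pkl','rb'))
for v in(172,183,193):
    for z in (.16,.12):
        P=plane(c,316,v,z)-[.526,.0463,0];print(z,P[0]*.9905+P[1]*.137,-P[0]*.137+P[1]*.9905)
E
```

```text
0.16 0.05061570648686434 0.01018672204648818
0.12 0.05795495153186954 -6.336012867138707e-05
0.16 0.05111044615875989 0.00021317067490784092
0.12 0.05852053064265267 -0.011464977254857192
0.16 0.051573484856923146 -0.009035377387044193
0.12 0.059049869666875136 -0.02203778126887979
```

Emit:
servo_tool(
  steps=[0.0, 0, 0, 0.012, 0, 0.0, 0, 0, 0.022, 0, 0.0, 0, 0, 0.026, 0, 0.0, 0, 0, 0.026, 0],
)

```text
time: 22.3
position: [0.6215, 0.0596, 0.2908]
tool_rot: [0.998, 0.068, -0.001, -0.0]
ft_force: [-0.6, -1.0, -0.0]
grip_width: 0.0005
```

Emit:
servo_tool(
  steps=[0.0, 0, 0, 0.002, 0, 0.0, 0, 0, 0.004, 0, 0.0, 0, 0, 0.006, 0, 0.0, 0, 0, 0.008, 0],
)

```text
time: 22.8
position: [0.6219, 0.0596, 0.2833]
tool_rot: [0.998, 0.068, 0.001, 0.0]
ft_force: [-0.9, -0.3, 0.8]
grip_width: 0.0009
```

Emit:
servo_tool(
  steps=[0.0, 0, 0, 0.0015, 0, 0.0, 0, 0, 0.003, 0],
)

```text
time: 23.05
position: [0.6217, 0.0596, 0.2796]
tool_rot: [0.998, 0.068, -0.0, 0.0]
ft_force: [0.0, -0.2, 1.8]
grip_width: 0.0005
```

Emit:
servo_tool(
  steps=[0.0, 0, 0, 0.0015, 0, 0.0, 0, 0, 0.003, 0],
)

```text
time: 23.3
position: [0.6217, 0.0596, 0.2768]
tool_rot: [0.998, 0.068, -0.0, -0.0]
ft_force: [-0.4, -0.6, 0.8]
grip_width: 0.0006
```

Emit:
servo_tool(
  steps=[0.0, 0, 0, 0.0015, 0, 0.0, 0, 0, 0.003, 0],
)

```text
time: 23.55
position: [0.6217, 0.0596, 0.2751]
tool_rot: [0.998, 0.068, -0.0, 0.0]
ft_force: [-3.7, -0.0, 12.9]
grip_width: 0.0003
```

```bash
python3 - <<'E'
from h import *
rel(.6216,.0594,.274,.137)
d=camera('scene');cv2.imwrite('pics/w12.png',cv2.resize(d['pixels'][165:285,215:375],(800,600)))
E
```

```text
t 23.55 pos [0.6217 0.0596 0.2751] yaw 0.1369 shift [-0.0002  0.0002  0.0011] turn -0.0001 F [-3.660e+00 -1.000e-02  1.289e+01] q [-0.08  0.69  1.54 -0.    0.91  1.35] w 0.0003
```

View pics/w12.png

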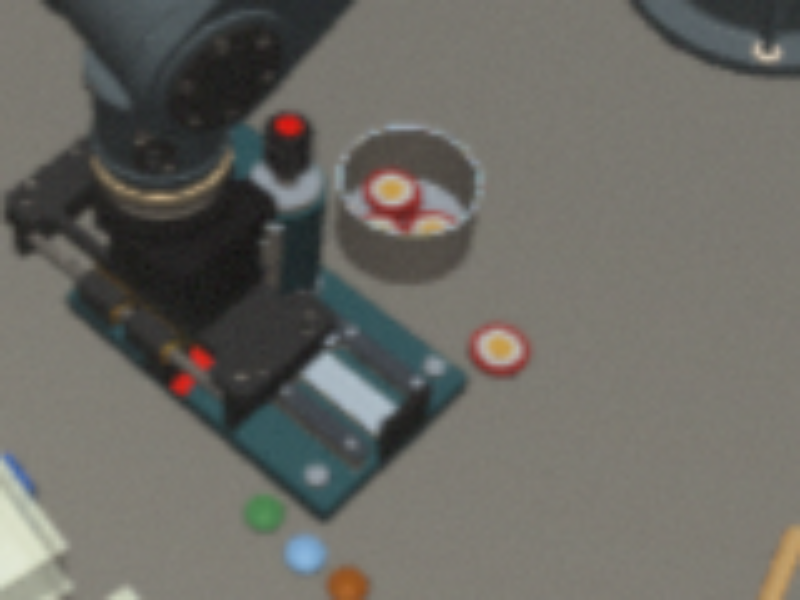

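The punch has fired: the knob has dropped, and its red dot is now at (288,127) in the crop against (290,85) before. The 12.9 N is the lever at its end stop, so I'll back off.

Emit:
servo_tool(
  steps=[0.0, 0, 0, -0.01, 0, 0.0, 0, 0, -0.03, 0, 0.0, 0.02, 0, -0.08, 0, 0.0, 0.04, 0, -0.14, 0, 0.0, 0.1, 0, -0.18, 0, 0.0, 0.14, 0, -0.2, 0, 0.0, 0.14, 0, -0.2, 0, 0.0, 0.14, 0, -0.2, 0, 0.0, 0.14, 0, -0.2, 0],
)

```text
time: 24.72
position: [0.7593, 0.0786, 0.4723]
tool_rot: [0.998, 0.068, -0.002, -0.0]
ft_force: [-0.5, -0.4, -0.6]
grip_width: 0.0005
```

```bash
python3 - <<'E'
from h import *
rel(.6216,.0594,.274,.137)
d=camera('scene');t=camera('top');cv2.imwrite('pics/w13.png',np.hstack([cv2.resize(t['pixels'][140:260,160:280],(400,400)),cv2.resize(d['pixels'][175:275,225:325],(400,400))]))
import pickle
s0=pickle.load(open('c0.pkl','rb'))['scene']['pixels'].astype(int);p=d['pixels'].astype(int)
for n,im in (('now',p),('old',s0)):
    m=((im[...,2]>150)&(im[...,1]<80)&(im[...,0]<80)).astype(np.uint8);m[:165]=0;m[300:]=0
    k,_,st,ce=cv2.connectedComponentsWithStats(m);print(n,[(ce[i].round(1).tolist(),int(st[i][4])) for i in range(1,k) if 215<ce[i][0]<335 and st[i][4]>5])
E
```

```text
t 24.73 pos [0.7593 0.0786 0.4723] yaw 0.1367 shift [-0.1382  0.0004  0.1989] turn -0.0003 F [-0.49 -0.36 -0.6 ] q [-0.04  0.68  0.94 -0.    1.52  1.39] w 0.0005
now [([272.2, 189.7], 16), ([249.9, 234.8], 81)]
old [([272.4, 189.9], 11), ([250.0, 234.6], 75)]
```

View pics/w13.png

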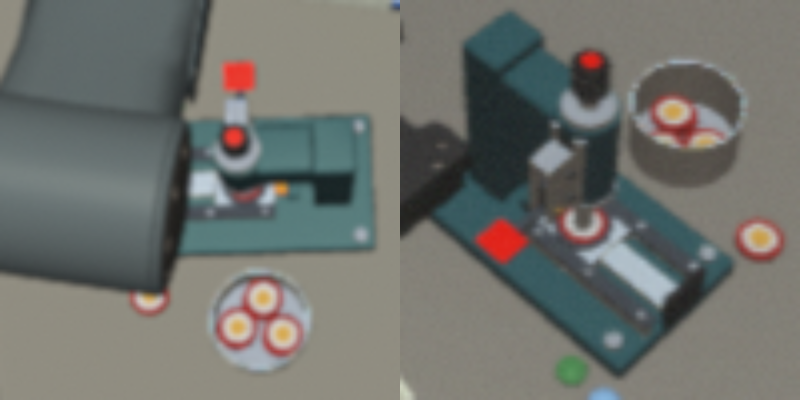

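```bash
python3 -c "
from rig import hand_in
print(hand_in())"
```

```text
the job is handed in; nothing more can be done
None
```

The punch fired with the nest home, and the pictures show the brass centre driven in. I handed the job in at about 24.7 s of the 58 s allowed; `hand_in` gives no verdict.

- **Striker:** I drew the knob about 35.5 mm, until the pull rose to 20.7 N on the buffer. I then eased it down until the catch took the load (about 2 N left on the wrist), and it stayed up when I let go.
- **Nest:** I pushed it by the tab until it met its stop, at about 12 N. The token then sat on the punch axis.
- **Trip:** I pressed the paddle about 14–15 mm. The wrist read 12.9 N at the end, most likely the lever at its end stop, which is more than the 3–6 N release press.

**Last checks:** The knob dot is back within 0.3 pixel of where it was with the striker fully down; an undriven centre would hold it about 1.5 pixels higher. The paddle is back up and the punch nose is on the token. The arm is clear of everything, and the tin and loose token look undisturbed. I did not measure the dice or mallet again.

**One disagreement:** The pictures gave only about 55 mm of nest travel, not 60 mm. The token also started about 55 mm from the axis, so I take it the nest was already about 5 mm in at the start.

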